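Clip the holding bar onto the drill vise

TASK

First take the cast-iron V-block out of the way of the drill vise's stub and set it down, upright, on the green pad. Then slide the square tube bar, hole upward and open end first, onto the stub, fully home against the vise, so that the brass spring button pops up through the hole. Let go, and leave the stop collar, the closed jar, the yellow glasses case and the drill gauge plate where they are.

Things in the scene. Friction and masses are not known exactly. Their poses are not given: they have to be found in the camera images.
- vise: Blue and steel drill vise, bolted down. Body 100 mm along x, 100 mm along y (base flange 150 x 18 mm high), 74 mm high. Origin: centre of its underside. From its flat upright +x face, at x = +50 mm, a level square steel stub points along +x, its axis at z = 40 mm; on top of the stub stands a brass spring button.
- stub_tip (a point): The stub's free end, on its axis: x = 120 mm, z = 40 mm in the vise's frame. The stub is 20 x 20 mm and 70 mm long, its last 14 mm a cone that narrows to 11 mm.
- button_seat (a point): Fixed point over the button: x = 82 mm, y = 0, z = 53.5 mm in the vise's frame (32 mm from the vise's face). The middle of the bar's hole comes to lie here (within 2 mm) when the bar is home.
- button (a joint): How far the button is pressed, m: 0 standing out, 0.0055 flush with the stub's top. It is a flat brass cone, 17 mm across its foot, 5 mm across its top, standing 5.5 mm above the stub; spring 2 N at 0, 4.75 N at flush. The sliding tube's edge cams it down by itself, under a push of less than 10 N along the stub.
- bar: Loose aluminium square tube along x, 160 mm long, 28.4 mm square outside, 3 mm wall (1.2 mm clearance a side on the stub), 0.14 to 0.28 kg, lying hole up. Origin: centre of its underside. +x end open; -x end closed, its last 45 mm red. The case and the plate lie alongside, about 40 to 50 mm from its sides.
- bar_hole (a point): Centre of the hole in the bar's top surface, x = +48 mm, z = 28.4 mm in the bar's frame. The hole is 20 mm (x) by 18 mm (y), through the top wall only, 32 mm from the open end.
- bar_mouth (a point): Centre of the bar's open end: x = +80 mm, z = 14.2 mm in the bar's frame. Home, it butts on the vise's face, and the bar's x axis points the reverse way of the vise's x axis.
- vblock: Dark cast-iron V-block, 60 mm long (x), 40 mm wide (y, flat parallel sides), 42 mm high, V-groove along x in its top, 0.4 to 0.6 kg. Origin: centre of its underside. It stands loose in front of the stub.
- pad: Green parking pad, 90 (x) x 80 (y) x 3 mm, fixed. Origin: centre of its underside.
- collar: Aluminium stop collar, a ring 40 mm outside, 18 mm bore, 22 mm high, loose, lying flat. Origin: centre of its underside. Leave alone.
- case: Yellow plastic safety glasses case, 130 (x) x 52 (y) x 44 mm high, loose, lying beside the bar. Origin: centre of its underside. Leave alone.
- gauge: Steel drill gauge plate, dark grey with pale holes, 110 (x) x 50 (y) x 5 mm, loose, lying flat beside the bar. Origin: centre of its underside. Leave alone.
- jar: Small closed jar of cutting paste, white with a red lid, 44 mm across, 60 mm high, loose, standing on the ledge beside the stub, its wall about 55 mm or more from the stub's axis. Origin: centre of its underside. Leave alone.
There are look-alikes about, which are no part of the job. Of the things like the bar, leave any that is brown; of the rest the smaller one is meant.

How it is judged:
On the way, in this order (a step that is already met when the one before it is completed fails the run):
1. the V-block stands upright on the green pad, let go (horizontal distance between vblock and pad below 0.03 m and height (world z) of vblock below 0.008 m and angle between vblock's own z axis and vertical below 0.1 rad and contact force between the fingers and vblock below 0.1 N), for 0.2 s.
2. the bar is home on the stub and the button stands up through its hole (distance between bar_hole and button_seat below 0.005 m and angle between the x axis of bar and the x axis of vise, either way round below 0.08 rad and value of joint button below 0.0015 m), for 0.2 s.
At the end, for the whole second after the job is handed in: The bar is on the stub with the middle of its hole within 5 mm of the button seat and its axis within 0.08 rad of the stub's, the button standing out (pressed less than 1.5 mm); the V-block stands upright (within 0.1 rad) on the pad, its centre within 30 mm of the pad's; both are at rest (all of step 2 and horizontal distance between vblock and pad below 0.03 m and height (world z) of vblock below 0.008 m and angle between vblock's own z axis and vertical below 0.1 rad and linear speed of each of bar, vblock below 0.02 m/s); the robot touches nothing.
It fails at once if the stop collar is shifted by more than 20 mm (distance of collar from where it was at the start of the episode above 0.02 m).
It fails at once if the glasses case is shifted by more than 20 mm (distance of case from where it was at the start of the episode above 0.02 m).
It fails at once if the drill gauge plate is shifted by more than 20 mm (distance of gauge from where it was at the start of the episode above 0.02 m).
It fails at once if the jar is shifted by more than 20 mm (distance of jar from where it was at the start of the episode above 0.02 m).
It fails at once if the jar is tipped (angle between jar's own z axis and vertical above 0.5 rad).
It also fails if it takes over 58 s, if anything falls off the work surface, if the arm or the gripper's body presses on something with over 40 N, if the wrist force passes 120 N, or if a joint passes its speed limit or range.

ROBOT

A 6-joint arm with a two-finger parallel gripper is mounted at the origin on the work surface. World frame = base frame: x ahead of the robot, y to its left, z up, the work surface at z = 0. Lengths are in m, angles in rad, forces in N, time in s.
With the tool pointing down it reaches from about 0.35 to 0.775 m from the base axis. Payload 5.5 kg.
Tool frame: the origin (TCP) lies midway between the tips of the shut fingers; the grasp point (between the pads) lies 19 mm behind it (env.hold_point_z is the distance from the TCP to the grasp point, in m); z points along the fingers, y is the line along which they close (so a half turn about z gives the same grasp; the last joint's range is limited). The gripper opens to 85 mm and grips with 20 to 120 N. Pads are 22 mm wide; open, the fingers measure 114 mm over their backs; the gripper's body (76 mm by 85 mm) begins 54 mm behind the grasp point. The pads swing forward as they close: fully open they stand 13 mm farther back than shut.
Start: joints at [-1.408, 0.313, 0.046, 1.304, 0, 1.431], TCP at [0.171, -0.549, 0.231] pointing down, gripper open.
Joint ranges: [-2.76, 2.76], [-0.86, 1.69], [-1.03, 1.26], [-2.2, 2.34], [-1.47, 1.5], [-3.14, 3.14]. Speed limits (rad/s): [2.57, 2.57, 3.14, 3.14, 3.14, 3.14].

INTERFACE

Orientations are given as a unit quaternion [w, x, y, z].
In Python, from workcell import env, read_camera gives the robot as it stands. The module is installed in compiled form; this text tells all that it offers.
- The arm moves only by the tool carry_out, never from a script. Its argument "moves" is a list of rows, each an object of numbers: "tx", "ty", "tz": the shift along the world's x, y, z in cm; "wx", "wy", "wz": the turn, a rotation vector about the world's x, y, z in rad; "claw": the closure, from -1 (fully open) to 1 (shut). A call has 1 to 8 rows; each row shifts and turns the commanded pose from where the row before left it; what a row does not reach is not made up. A row lasts 1/8 s, in which the tool goes at most 62.5 mm and 10.7 degrees, less where a joint would pass 70% of its speed; a pose out of reach is approached as far as the arm can. A call is refused whole if a number of a shift passes 6.25 or a number of a turn 0.188, either way. A call with a gripper value outside its range is refused whole. The fingers move at their own pace and stop on an object; "newtons" is the grip in N (left out, the last holds). Time passes only in rows, so rows that do not move let the fingers close. It gives the time, the measured TCP pose, the force, the opening and the grip force at its end, in the units of the state.
- env.get_state(): the state, without advancing time (a new reading comes with each control period).
- read_camera(name): name is "scene" or "top" or "wrist"; returns a dict with "image" (384x512x3 uint8, blue, green, red), "z_map" (384x512 float32, m along the optical axis (not along the pixel's ray), 0 where there is no reading), "fx", "fy", "cx", "cy" (pixels), "camera_from_world" (4x4, takes a point from world to camera coordinates); the wrist camera has in their place "hand_eye" (4x4, takes a point from camera to tool coordinates, whose origin is the TCP and whose axes are the flange's). Camera axes: x right, y down, z forward; pixel columns grow to the right and rows downward; lengths in m; the calibration is good to about 2 mm. A picture is of the moment at which its call begins: read the wrist's pose just before it.
- env.hand_in(): hands the job in; it is judged then, once.
The state is a dict: "clock": time; "joint_pos": joint angles; "qvel": joint speeds; "tau": joint torques, N m; "tcp_pos": TCP position; "orientation": TCP orientation; "wrist_force": force on the tool from outside, world axes, zero at the start; "ft_torque": the same for the moment, N m; "finger_gap": finger opening in m; "grip_force": force on a finger pad.
Only numpy, scipy, OpenCV 4.12 (cv2) and the standard library are available. Lean on these libraries where they do the work, as an engineer would, in place of code of your own. Each camera call takes 0.05 s, during which the arm holds its last target. There are 200 camera calls.

## Working session

There is one attempt and no reset: what is moved stays moved. The work goes in short steps, Python scripts to look and compute and a tool call to move; the robot and the scene stay as the last step left them, time stands still between calls to the robot, and variables do not carry over. Pictures are saved under pics/ and viewed, at most 10 in all, crops included, and the job is handed in when it is done.

Besides the shell and the picture viewer there is one more tool, called after ">>>" as name(argument=value, ...), one argument or row to a line, values as JSON. carry_out: Moves the arm, as the interface text tells. Its arguments: {"type":"object","properties":{"moves":{"type":"array","items":{"type":"object","properties":{"tx":{"type":"number"},"ty":{"type":"number"},"tz":{"type":"number"},"wx":{"type":"number"},"wy":{"type":"number"},"wz":{"type":"number"},"claw":{"type":"number"}}}},"newtons":{"type":"number"}},"required":["moves"]}

```bash
mkdir -p pics
cat > h.py <<'E'
import numpy as np, cv2, pickle
from workcell import env, read_camera
from scipy.spatial.transform import Rotation as R
def cam(n):
    s=env.get_state(); c=read_camera(n)
    if n=="wrist":
        q=s["orientation"];T=np.eye(4);T[:3,:3]=R.from_quat([q[1],q[2],q[3],q[0]]).as_matrix();T[:3,3]=s["tcp_pos"]
        c["W"]=T@c["hand_eye"]
    else: c["W"]=np.linalg.inv(c["camera_from_world"])
    return c
def ray(c,u,v,z):
    d=c["W"][:3,:3]@np.array([(u-c["cx"])/c["fx"],(v-c["cy"])/c["fy"],1]);o=c["W"][:3,3]
    return o+d*(z-o[2])/d[2]
def cloud(c):
    v,u=np.mgrid[:384,:512];z=c["z_map"]
    p=np.stack([(u-c["cx"])/c["fx"]*z,(v-c["cy"])/c["fy"]*z,z],-1)
    P=p@c["W"][:3,:3].T+c["W"][:3,3];P[z==0]=np.nan;return P
E
python3 - <<'E'
from h import *
cs={n:cam(n) for n in("scene","top")}
pickle.dump(cs,open("c0.pkl","wb"))
for n,c in cs.items(): print(n,c["fx"],c["W"].round(3).tolist(),(c["z_map"]>0).mean()); cv2.imwrite(f"pics/{n}0.png",cv2.resize(c["image"],(800,600)))
s=env.get_state();print(s["clock"],s["orientation"],s["tcp_pos"],s["finger_gap"])
E
```

```text
scene 365.52076451740885 [[0.688, 0.537, -0.487, 0.976], [0.725, -0.513, 0.459, -0.337], [-0.003, -0.67, -0.743, 0.813], [0.0, 0.0, 0.0, 1.0]] 0.9958750406901041
top 359.52749691175967 [[0.007, -0.989, 0.149, 0.299], [-1.0, -0.003, 0.028, 0.101], [-0.027, -0.149, -0.988, 1.186], [0.0, 0.0, 0.0, 1.0]] 0.9960276285807291
0.1 [-8.46694495e-04  9.88559460e-01  1.50829296e-01 -9.94278942e-06] [ 0.17137948 -0.54836876  0.2304831 ] 0.08525420610962599
```

View pics/top0.png

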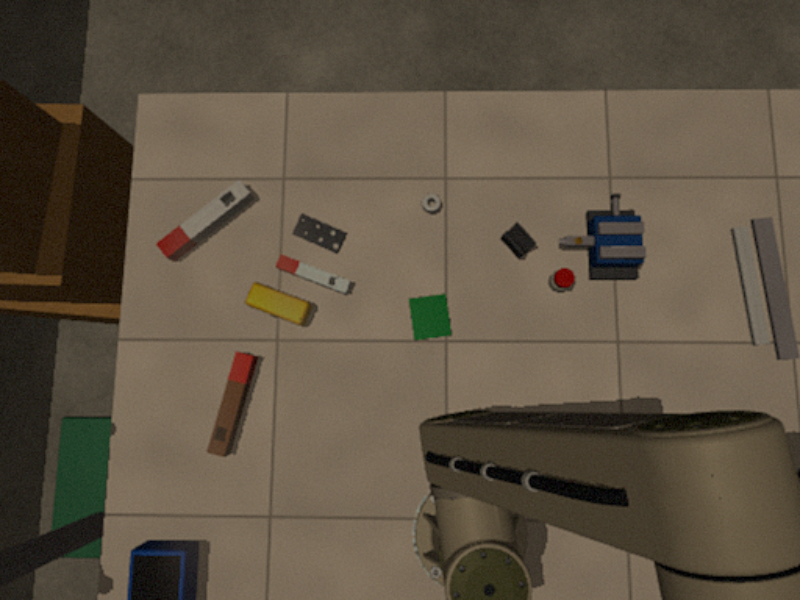

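View pics/scene0.png

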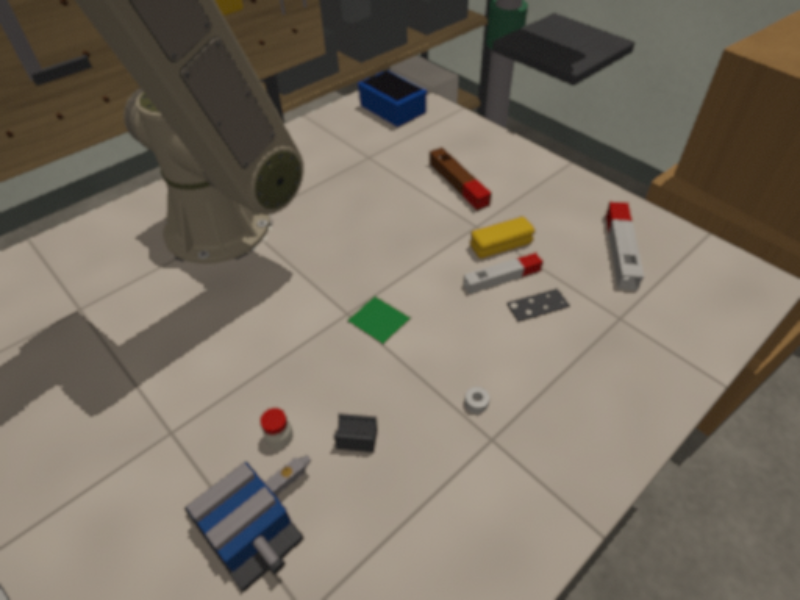

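Top view (800x600 picture): bar-like candidates are the small white/red tube (313,275), the large white/red tube (205,220) and the brown one (232,403). I choose the small one at (313,275). The V-block is at (518,240), pad (430,317), stub tip (562,241), vise (615,240), jar (563,280), collar (431,204), case (278,303) and gauge (320,233). The scene view agrees, with the bar at (503,272) and its red end pointing away.

```bash
cat > m.py <<'E'
from h import *
cs=pickle.load(open("c0.pkl","rb"))
boxes={"top":dict(bar=(270,245,360,302),vb=(495,218,542,265),pad=(400,285,460,350),stub=(555,228,596,254),jar=(545,262,580,296),vise=(580,190,650,285)),
"scene":dict(bar=(455,245,550,300),vb=(325,405,388,460),pad=(340,290,415,350),stub=(272,450,315,495))}
for n,c in cs.items():
    P=cloud(c); hsv=cv2.cvtColor(c["image"],cv2.COLOR_BGR2HSV)
    for k,b in boxes[n].items():
        m=np.zeros((384,512),bool); x0,y0,x1,y1=[int(t*.64) for t in b]; m[y0:y1,x0:x1]=1
        if k=="pad": m&=(hsv[...,0]>45)&(hsv[...,0]<80)&(hsv[...,1]>120)
        else: m&=P[...,2]>0.012
        Q=P[m]; Q=Q[np.isfinite(Q[:,2])]
        zt=np.percentile(Q[:,2],[10,50,90,98]);
        top=Q[Q[:,2]>(zt[3]-.008 if k!="stub" else .03)]
        r=cv2.minAreaRect((top[:,:2]*1000).astype(np.float32))
        print(n,k,m.sum(),"z",zt.round(4),"rect mm",np.round(r[0],1),np.round(r[1],1),round(r[2],1))
c=cs["top"];im=c["image"][110:215,150:260]
im2=c["image"][120:190,300:420]
a=cv2.resize(im,None,fx=5,fy=5);b=cv2.resize(im2,(550*120//220,525*70//140)) 
cv2.imwrite("pics/crop.png",cv2.resize(c["image"][120:205,160:260],(800,600),interpolation=cv2.INTER_CUBIC))
E
python3 m.py
```

```text
scene bar 668 z [0.0151 0.0267 0.0302 0.0363] rect mm [497.5 339. ] [160.3  90.8] 68.4
scene vb 541 z [0.0215 0.0314 0.0416 0.0431] rect mm [ 597.3 -104.2] [59.3 42.7] 41.0
scene pad 547 z [0.0006 0.0023 0.0042 0.0052] rect mm [437.2  81.2] [83.5 73. ] 8.3
scene stub 328 z [0.0369 0.0482 0.0515 0.0546] rect mm [ 590.6 -221.4] [24.6 71.4] 6.4
top bar 535 z [0.0264 0.0298 0.0444 0.0471] rect mm [476.  377.1] [76.1 26.8] 89.1
top vb 273 z [0.0228 0.0321 0.0428 0.0455] rect mm [ 598.6 -102. ] [58.9 42. ] 40.8
top pad 611 z [0.0003 0.0032 0.0061 0.0078] rect mm [436.   80.9] [86.9 77.7] 8.0
top stub 214 z [0.0345 0.0497 0.0541 0.0588] rect mm [ 594.9 -219.2] [71.7 58.9] 89.0
top jar 187 z [0.0245 0.0583 0.0625 0.064 ] rect mm [ 513.1 -187.5] [37.9 35.9] 89.0
top vise 1601 z [0.0175 0.0589 0.0747 0.0771] rect mm [ 585.7 -302.9] [90.4 73. ] 90.0
```

View pics/crop.png

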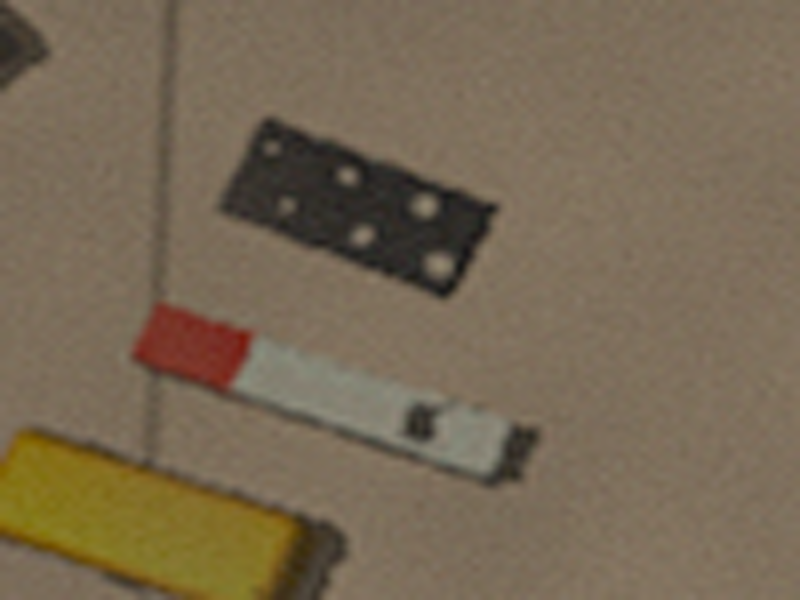

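The crop shows the chosen small white tube: red closed end at (190,345), hole at (420,420), open end at (515,450), with the gauge above and the case below. First I move over the V-block.

>>> carry_out(
  moves=[
    {"tx": 4.3, "ty": 4.4, "wz": 0.05, "claw": -1},
    {"tx": 4.3, "ty": 4.4, "wz": 0.05},
    {"tx": 4.3, "ty": 4.4, "wz": 0.05},
    {"tx": 4.3, "ty": 4.4, "wz": 0.05},
    {"tx": 4.3, "ty": 4.4, "wz": 0.05},
    {"tx": 4.3, "ty": 4.4, "wz": 0.05},
    {"tx": 4.3, "ty": 4.4, "wz": 0.05},
    {"tx": 4.3, "ty": 4.4, "wz": 0.06},
  ],
)

```text
invalid input at $.moves[0]: expected keys tx, ty, tz, wx, wy, wz, claw
```

>>> carry_out(
  moves=[
    {"tx": 4, "ty": 4.4},
    {"tx": 4, "ty": 4.4, "tz": -1},
    {},
    {},
  ],
)

```text
invalid input at $.moves[0]: expected keys tx, ty, tz, wx, wy, wz, claw
```

Run:
```python
from h import *
c=cam("wrist");pickle.dump(c,open("w1.pkl","wb"));cv2.imwrite("pics/w1.png",c["image"])
s=env.get_state();print(s["clock"],s["tcp_pos"],s["orientation"],s["joint_pos"],s["wrist_force"]);print(c["W"].round(3).tolist(),c["fx"])
```

```text
0.15 [ 0.17135202 -0.54847687  0.23063477] [-6.81896191e-04  9.88563588e-01  1.50803069e-01 -3.37267618e-05] [-1.40763854e+00  3.13808642e-01  4.52646001e-02  1.30361678e+00
 -5.13875875e-05  1.43119292e+00] [-0.28909288 -0.40771743  0.18533389]
[[0.298, -0.909, -0.292, 0.246], [-0.955, -0.284, -0.088, -0.526], [-0.003, 0.305, -0.952, 0.372], [0.0, 0.0, 0.0, 1.0]] 308.4049530931313
```

View pics/w1.png

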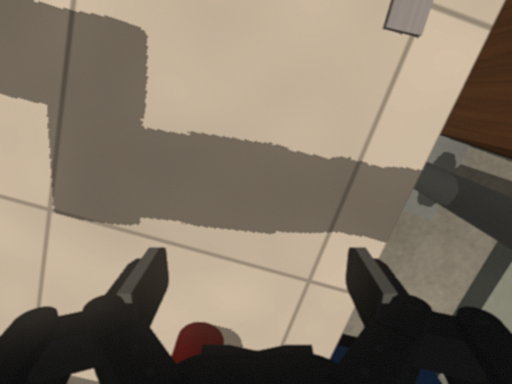

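The moves were refused because every key is required. The wrist image is from the start pose and shows only the jar lid (200,345) between the fingers. I retry with full rows.

>>> carry_out(
  moves=[
    {"tx": 4.3, "ty": 4.4, "tz": 0, "wx": 0, "wy": 0, "wz": 0.05, "claw": -1},
    {"tx": 4.3, "ty": 4.4, "tz": 0, "wx": 0, "wy": 0, "wz": 0.05, "claw": -1},
    {"tx": 4.3, "ty": 4.4, "tz": 0, "wx": 0, "wy": 0, "wz": 0.05, "claw": -1},
    {"tx": 4.3, "ty": 4.4, "tz": 0, "wx": 0, "wy": 0, "wz": 0.05, "claw": -1},
    {"tx": 4.3, "ty": 4.4, "tz": 0, "wx": 0, "wy": 0, "wz": 0.05, "claw": -1},
    {"tx": 4.3, "ty": 4.4, "tz": 0, "wx": 0, "wy": 0, "wz": 0.05, "claw": -1},
    {"tx": 4.3, "ty": 4.4, "tz": 0, "wx": 0, "wy": 0, "wz": 0.05, "claw": -1},
    {"tx": 4.3, "ty": 4.4, "tz": 0, "wx": 0, "wy": 0, "wz": 0.06, "claw": -1},
  ],
)

```text
clock: 1.15
tcp_pos: [0.5166, -0.1952, 0.2312]
orientation: [0.0, 0.937, 0.35, -0.0]
wrist_force: [0.8, -1.5, -0.6]
finger_gap: 0.0852
grip_force: 0.0
```

>>> carry_out(
  moves=[
    {"tx": 4, "ty": 4.4, "tz": 0, "wx": 0, "wy": 0, "wz": 0, "claw": -1},
    {"tx": 4, "ty": 4.4, "tz": 0, "wx": 0, "wy": 0, "wz": 0, "claw": -1},
    {"tx": 0, "ty": 0, "tz": 0, "wx": 0, "wy": 0, "wz": 0, "claw": -1},
    {"tx": 0, "ty": 0, "tz": 0, "wx": 0, "wy": 0, "wz": 0, "claw": -1},
  ],
)

```text
clock: 1.65
tcp_pos: [0.595, -0.1087, 0.2307]
orientation: [-0.0, 0.937, 0.349, -0.001]
wrist_force: [-0.2, -0.7, -0.1]
finger_gap: 0.0852
grip_force: 0.0
```

Run:
```python
from h import *
c=cam("wrist");pickle.dump(c,open("w1.pkl","wb"));cv2.imwrite("pics/w1b.png",c["image"])
s=env.get_state();print(s["clock"],s["tcp_pos"],s["orientation"],s["joint_pos"],s["wrist_force"]);print(c["W"].round(3).tolist(),c["fx"])
P=cloud(c)
for n,lo,hi,x0,x1,y0,y1 in(("vb",.03,.055,.55,.65,-.16,-.05),("stub",.047,.0535,.56,.63,-.245,-.18)):
    m=(P[...,2]>lo)&(P[...,2]<hi)&(P[...,0]>x0)&(P[...,0]<x1)&(P[...,1]>y0)&(P[...,1]<y1)
    v,u=np.nonzero(m);Q=P[m];print(n,m.sum())
    if len(Q):print(np.percentile(Q[:,2],[5,50,95]),cv2.minAreaRect((Q[:,:2]*1000).astype(np.float32)),u.min(),u.max(),v.min(),v.max())
```

```text
1.7 [ 0.59469918 -0.109419    0.23096442] [-1.44239752e-04  9.37260693e-01  3.48628837e-01 -5.53917494e-04] [-3.14414008e-01  3.73063328e-01  1.30537033e-01  1.32931728e+00
 -4.62380003e-04  2.11496325e+00] [-0.42471788  0.53126736 -0.47863204]
[[0.654, -0.72, -0.233, 0.655], [-0.756, -0.623, -0.199, -0.058], [-0.002, 0.306, -0.952, 0.373], [0.0, 0.0, 0.0, 1.0]] 308.4049530931313
vb 1229
[0.03071417 0.03629206 0.04215615] ((596.9468994140625, -104.27204132080078), (60.10590362548828, 40.0849609375), 40.547847747802734) 237 273 134 188
stub 666
[0.04770258 0.04925782 0.05195519] ((589.8098754882812, -217.73333740234375), (20.376205444335938, 54.28363037109375), 0.792120099067688) 308 348 216 250
```

View pics/w1b.png

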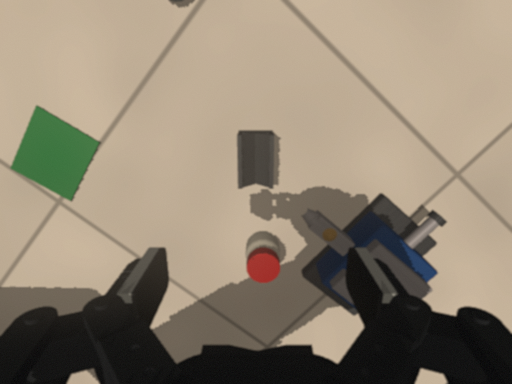

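The wrist view shows the V-block at (257,160), pad at (57,150), jar at (263,260), stub tip at (308,217) and button at (330,233). The V-block is aligned with the gripper, so I descend and grip.

>>> carry_out(
  moves=[
    {"tx": 0.2, "ty": 0.5, "tz": -5, "wx": 0, "wy": 0, "wz": 0, "claw": -1},
    {"tx": 0, "ty": 0, "tz": -5, "wx": 0, "wy": 0, "wz": 0, "claw": -1},
    {"tx": 0, "ty": 0, "tz": -5, "wx": 0, "wy": 0, "wz": 0, "claw": -1},
    {"tx": 0, "ty": 0, "tz": -4.5, "wx": 0, "wy": 0, "wz": 0, "claw": -1},
    {"tx": 0, "ty": 0, "tz": -2.9, "wx": 0, "wy": 0, "wz": 0, "claw": -1},
    {"tx": 0, "ty": 0, "tz": 0, "wx": 0, "wy": 0, "wz": 0, "claw": 1},
    {"tx": 0, "ty": 0, "tz": 0, "wx": 0, "wy": 0, "wz": 0, "claw": 1},
    {"tx": 0, "ty": 0, "tz": 0, "wx": 0, "wy": 0, "wz": 0, "claw": 1},
  ],
  newtons=70,
)

```text
clock: 2.7
tcp_pos: [0.5988, -0.1048, 0.0098]
orientation: [0.001, 0.937, 0.349, 0.001]
wrist_force: [0.3, -0.7, -3.8]
finger_gap: 0.0389
grip_force: 71.3
```

>>> carry_out(
  moves=[
    {"tx": 0, "ty": 0, "tz": 0, "wx": 0, "wy": 0, "wz": 0, "claw": 1},
    {"tx": 0, "ty": 0, "tz": 0, "wx": 0, "wy": 0, "wz": 0, "claw": 1},
    {"tx": 0, "ty": 0, "tz": 0, "wx": 0, "wy": 0, "wz": 0, "claw": 1},
    {"tx": 0, "ty": 0, "tz": 0, "wx": 0, "wy": 0, "wz": 0, "claw": 1},
  ],
)

```text
clock: 3.2
tcp_pos: [0.5989, -0.1047, 0.0097]
orientation: [0.002, 0.937, 0.349, 0.001]
wrist_force: [-1.3, -1.3, 6.8]
finger_gap: 0.0391
grip_force: 72.7
```

>>> carry_out(
  moves=[
    {"tx": 0, "ty": 0, "tz": 3, "wx": 0, "wy": 0, "wz": 0, "claw": 1},
    {"tx": 0, "ty": 0, "tz": 2, "wx": 0, "wy": 0, "wz": 0, "claw": 1},
    {"tx": -2.7, "ty": 3.1, "tz": 0, "wx": 0, "wy": 0, "wz": 0, "claw": 1},
    {"tx": -2.7, "ty": 3.1, "tz": 0, "wx": 0, "wy": 0, "wz": 0, "claw": 1},
    {"tx": -2.7, "ty": 3.1, "tz": 0, "wx": 0, "wy": 0, "wz": 0, "claw": 1},
    {"tx": -2.7, "ty": 3.1, "tz": 0, "wx": 0, "wy": 0, "wz": 0, "claw": 1},
    {"tx": -2.7, "ty": 3.1, "tz": 0, "wx": 0, "wy": 0, "wz": 0, "claw": 1},
    {"tx": -2.7, "ty": 3.1, "tz": 0, "wx": 0, "wy": 0, "wz": 0, "claw": 1},
  ],
)

```text
clock: 4.2
tcp_pos: [0.4343, 0.0831, 0.0575]
orientation: [-0.0, 0.937, 0.349, 0.0]
wrist_force: [0.8, -0.5, -4.4]
finger_gap: 0.0391
grip_force: 72.4
```

>>> carry_out(
  moves=[
    {"tx": 0, "ty": 0, "tz": 0, "wx": 0, "wy": 0, "wz": 0, "claw": 1},
    {"tx": 0, "ty": 0, "tz": -2.5, "wx": 0, "wy": 0, "wz": 0, "claw": 1},
    {"tx": 0, "ty": 0, "tz": -1.7, "wx": 0, "wy": 0, "wz": 0, "claw": 1},
    {"tx": 0, "ty": 0, "tz": 0, "wx": 0, "wy": 0, "wz": 0, "claw": 1},
  ],
)

```text
clock: 4.7
tcp_pos: [0.4346, 0.0818, 0.0145]
orientation: [-0.0, 0.937, 0.349, -0.001]
wrist_force: [0.3, 0.7, -4.6]
finger_gap: 0.0389
grip_force: 72.5
```

>>> carry_out(
  moves=[
    {"tx": 0, "ty": 0, "tz": -0.2, "wx": 0, "wy": 0, "wz": 0, "claw": 1},
    {"tx": 0, "ty": 0, "tz": 0, "wx": 0, "wy": 0, "wz": 0, "claw": 1},
  ],
)

```text
clock: 4.95
tcp_pos: [0.4363, 0.082, 0.0139]
orientation: [0.0, 0.937, 0.349, 0.001]
wrist_force: [-0.6, -0.3, -5.2]
finger_gap: 0.039
grip_force: 72.5
```

>>> carry_out(
  moves=[
    {"tx": 0, "ty": 0, "tz": -0.1, "wx": 0, "wy": 0, "wz": 0, "claw": 1},
    {"tx": 0, "ty": 0, "tz": 0, "wx": 0, "wy": 0, "wz": 0, "claw": 1},
  ],
)

```text
clock: 5.2
tcp_pos: [0.4359, 0.0821, 0.0127]
orientation: [0.0, 0.937, 0.349, 0.0]
wrist_force: [-0.5, 0.1, -2.4]
finger_gap: 0.0391
grip_force: 72.8
```

>>> carry_out(
  moves=[
    {"tx": 0, "ty": 0, "tz": 0, "wx": 0, "wy": 0, "wz": 0, "claw": -1},
    {"tx": 0, "ty": 0, "tz": 0, "wx": 0, "wy": 0, "wz": 0, "claw": -1},
    {"tx": 0, "ty": 0, "tz": 0, "wx": 0, "wy": 0, "wz": 0, "claw": -1},
    {"tx": 0, "ty": 0, "tz": 2, "wx": 0, "wy": 0, "wz": 0, "claw": -1},
    {"tx": 0, "ty": 0, "tz": 5, "wx": 0, "wy": 0, "wz": 0, "claw": -1},
    {"tx": 0, "ty": 0, "tz": 5, "wx": 0, "wy": 0, "wz": 0, "claw": -1},
    {"tx": 0, "ty": 0, "tz": 5, "wx": 0, "wy": 0, "wz": 0.1, "claw": -1},
    {"tx": 0, "ty": 5, "tz": 2, "wx": 0, "wy": 0, "wz": 0.1, "claw": -1},
  ],
)

```text
clock: 6.2
tcp_pos: [0.4378, 0.1309, 0.2059]
orientation: [0.001, 0.898, 0.44, 0.003]
wrist_force: [1.2, 0.6, -0.5]
finger_gap: 0.0854
grip_force: 0.0
```

>>> carry_out(
  moves=[
    {"tx": 1.5, "ty": 5, "tz": 2, "wx": 0, "wy": 0, "wz": 0.1, "claw": -1},
    {"tx": 1.5, "ty": 5, "tz": 0, "wx": 0, "wy": 0, "wz": 0.1, "claw": -1},
    {"tx": 1.5, "ty": 5, "tz": 0, "wx": 0, "wy": 0, "wz": 0.1, "claw": -1},
    {"tx": 2.5, "ty": 5, "tz": 0, "wx": 0, "wy": 0, "wz": 0, "claw": -1},
    {"tx": 0, "ty": 0, "tz": 0, "wx": 0, "wy": 0, "wz": 0, "claw": -1},
    {"tx": 0, "ty": 0, "tz": 0, "wx": 0, "wy": 0, "wz": 0, "claw": -1},
  ],
)

```text
clock: 6.95
tcp_pos: [0.5049, 0.3318, 0.2217]
orientation: [0.0, 0.822, 0.57, -0.001]
wrist_force: [0.1, -1.2, -0.2]
finger_gap: 0.0855
grip_force: 0.0
```

```bash
cat > bar.py <<'E'
from h import *
for n in("wrist","top"):
    c=cam(n);pickle.dump(c,open(f"{n}2.pkl","wb"));cv2.imwrite(f"pics/{n}2.png",c["image"])
    P=cloud(c);X,Y,Z=P[...,0],P[...,1],P[...,2]
    hsv=cv2.cvtColor(c["image"],cv2.COLOR_BGR2HSV)
    near=(X>.40)&(X<.62)&(Y>.2)&(Y<.46)&(Z>.018)&(Z<.042)
    yellow=(hsv[...,0]>18)&(hsv[...,0]<35)&(hsv[...,1]>120)
    m=(near&~yellow).astype(np.uint8)
    k,l,st,ce=cv2.connectedComponentsWithStats(m)
    for i in range(1,k):
        if st[i,4]<150: continue
        mm=l==i; Q=P[mm]; r=cv2.minAreaRect((Q[:,:2]*1000).astype(np.float32))
        red=mm&((hsv[...,0]<8)|(hsv[...,0]>172))&(hsv[...,1]>120)
        print(n,st[i],np.percentile(Q[:,2],[5,50,95]).round(4),np.round(r[0],1),np.round(r[1],1),round(r[2],1),"red",red.sum(),(P[red].mean(0).round(4) if red.sum() else ""))
    m=(X>.38)&(X<.5)&(Y>.02)&(Y<.14)&(Z>.025)&(Z<.06)
    if m.sum()>50: print(n,"vb",cv2.minAreaRect((P[m][:,:2]*1000).astype(np.float32)),np.percentile(P[m][:,2],[50,95]))
s=env.get_state();print(s["clock"],s["tcp_pos"],s["orientation"],s["joint_pos"])
E
python3 bar.py
```

```text
wrist [ 260   86   30  142 3453] [0.0264 0.0278 0.029 ] [523.5 328.8] [159.7  29.1] 68.9 red 1182 [0.5446 0.3833 0.0281]
wrist vb ((441.7470703125, 88.48983764648438), (41.907962799072266, 40.62279510498047), 39.874996185302734) [0.03167928 0.04384115]
top [183 165  41  23 333] [0.0245 0.0287 0.0327] [521.3 321. ] [139.9  29.3] 69.4 red 51 [0.5415 0.3718 0.0289]
top vb ((436.5152587890625, 82.9414291381836), (59.53346252441406, 40.36107635498047), 40.92707824707031) [0.03657986 0.04707874]
7.05 [0.50497183 0.33107763 0.22256744] [ 9.59990734e-05  8.21960637e-01  5.69544249e-01 -2.22278895e-04] [ 4.47578592e-01  3.72755612e-01  1.09626869e-01  1.30807630e+00
 -2.59707201e-04  2.37726870e+00]
```

View pics/wrist2.png

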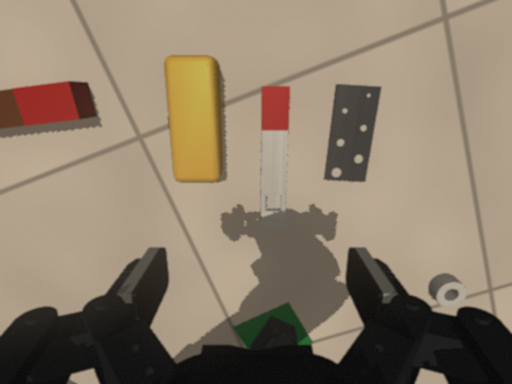

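The V-block stands on the pad. The wrist view shows the bar from its red end (275,105) to its hole (272,203), with the case at (195,120) to the left, the gauge at (355,135) to the right and the brown look-alike at far left. I descend on the bar near its red end with the fingers partly closed.

>>> carry_out(
  moves=[
    {"tx": 2.9, "ty": 2.6, "tz": 0, "wx": 0, "wy": 0, "wz": 0, "claw": -0.3},
    {"tx": 0, "ty": 0, "tz": -5, "wx": 0, "wy": 0, "wz": 0, "claw": -0.3},
    {"tx": 0, "ty": 0, "tz": -5, "wx": 0, "wy": 0, "wz": 0, "claw": -0.3},
    {"tx": 0, "ty": 0, "tz": -4, "wx": 0, "wy": 0, "wz": 0, "claw": -0.3},
    {"tx": 0, "ty": 0, "tz": 0, "wx": 0, "wy": 0, "wz": 0, "claw": -0.3},
  ],
)

```text
clock: 7.68
tcp_pos: [0.5317, 0.3555, 0.0796]
orientation: [-0.0, 0.822, 0.569, -0.003]
wrist_force: [-0.1, -0.3, 0.7]
finger_gap: 0.0556
grip_force: 0.0
```

>>> carry_out(
  moves=[
    {"tx": 0.2, "ty": 0, "tz": -4, "wx": 0, "wy": 0, "wz": 0, "claw": -0.3},
    {"tx": 0, "ty": 0, "tz": -3.6, "wx": 0, "wy": 0, "wz": 0, "claw": -0.3},
    {"tx": 0, "ty": 0, "tz": 0, "wx": 0, "wy": 0, "wz": 0, "claw": -0.3},
    {"tx": 0, "ty": 0, "tz": 0, "wx": 0, "wy": 0, "wz": 0, "claw": 1},
    {"tx": 0, "ty": 0, "tz": 0, "wx": 0, "wy": 0, "wz": 0, "claw": 1},
    {"tx": 0, "ty": 0, "tz": 0, "wx": 0, "wy": 0, "wz": 0, "claw": 1},
    {"tx": 0, "ty": 0, "tz": 0, "wx": 0, "wy": 0, "wz": 0, "claw": 1},
    {"tx": 0, "ty": 0, "tz": 0, "wx": 0, "wy": 0, "wz": 0, "claw": 1},
  ],
  newtons=90,
)

```text
clock: 8.68
tcp_pos: [0.5386, 0.3592, 0.01]
orientation: [0.0, 0.822, 0.57, 0.003]
wrist_force: [-0.7, -0.3, 7.4]
finger_gap: 0.0265
grip_force: 91.0
```

```bash
cat > stub.py <<'E'
from h import *
cs=pickle.load(open("c0.pkl","rb"));cs["wrist"]=pickle.load(open("w1.pkl","rb"))
for n in("wrist","scene","top"):
    c=cs[n];P=cloud(c);X,Y,Z=P[...,0],P[...,1],P[...,2]
    m=(Z>.045)&(Z<.0535)&(X>.565)&(X<.615)&(Y<-.195)&(Y>-.243)
    m=cv2.morphologyEx(m.astype(np.uint8),cv2.MORPH_OPEN,np.ones((2,2)))>0
    Q=P[m]; 
    print(n,m.sum(),"z",np.median(Q[:,2]).round(4))
    for a,b in((-.243,-.23),(-.23,-.22),(-.22,-.21),(-.21,-.195)):
        q=Q[(Q[:,1]>a)&(Q[:,1]<=b)]
        if len(q)>5: print("  y",q[:,1].mean().round(4),"x",np.percentile(q[:,0],[3,97]).round(4),"mid",np.percentile(q[:,0],[3,97]).mean().round(4),len(q))
    # vise front face: high parts
    m=(Z>.060)&(Z<.09)&(X>.53)&(X<.65)&(Y<-.23)&(Y>-.36)
    Q=P[m]
    for a in np.arange(.54,.64,.01):
        q=Q[abs(Q[:,0]-a)<.005]
        if len(q)>5: print("   face x",a.round(3),"ymax",np.percentile(q[:,1],98).round(4),len(q))
    m=(Z>.03)&(Z<.056)&(X>.565)&(X<.615)&(Y<-.15)&(Y>-.25); q=P[m]
    t=q[q[:,1]>q[:,1].max()-.006]; print("  tip",t.mean(0).round(4),"max",q[:,1].max().round(4))
    hsv=cv2.cvtColor(c["image"],cv2.COLOR_BGR2HSV)
    b=(hsv[...,0]>10)&(hsv[...,0]<30)&(hsv[...,1]>110)&(Z>.045)&(Z<.065)&(X>.56)&(X<.62)&(Y<-.19)&(Y>-.25)
    v,u=np.nonzero(b)
    if len(u): print("  button",len(u),ray(c,u.mean(),v.mean(),.0535).round(4),P[b].mean(0).round(4))
E
python3 stub.py; python3 -c "
from h import *
for i in range(3):
  s=env.get_state();print(s['tcp_pos'],s['wrist_force'])"
```

```text
wrist 648 z nan
  y -0.2365 x [0.5805 0.5997] mid 0.5901 172
  y -0.2249 x [0.5803 0.5997] mid 0.59 109
  y -0.2153 x [0.5807 0.5994] mid 0.5901 156
  y -0.2036 x [0.5805 0.5992] mid 0.5899 182
   face x 0.55 ymax -0.2601 153
   face x 0.56 ymax -0.2599 143
   face x 0.57 ymax -0.2587 49
   face x 0.6 ymax -0.3168 42
   face x 0.61 ymax -0.2598 553
   face x 0.62 ymax -0.2597 603
   face x 0.63 ymax -0.2627 43
  tip [ 0.5905 -0.1884  0.0438] max -0.1852
  button 125 [ 0.5909 -0.2211  0.0535] [ 0.5905 -0.2221  0.0516]
scene 179 z 0.049
  y -0.2362 x [0.5847 0.6014] mid 0.593 55
  y -0.2254 x [0.586 0.601] mid 0.5935 35
  y -0.2146 x [0.5849 0.6011] mid 0.593 40
  y -0.2033 x [0.5858 0.6008] mid 0.5933 49
   face x 0.55 ymax -0.2624 96
   face x 0.56 ymax -0.2615 201
   face x 0.57 ymax -0.2616 307
   face x 0.58 ymax -0.2609 73
   face x 0.59 ymax -0.2644 53
   face x 0.6 ymax -0.2579 107
   face x 0.61 ymax -0.2615 225
   face x 0.62 ymax -0.2608 317
   face x 0.63 ymax -0.2622 78
  tip [ 0.5919 -0.1883  0.0438] max -0.1853
  button 29 [ 0.5928 -0.223   0.0535] [ 0.5923 -0.2228  0.0526]
top 78 z 0.05
  y -0.2358 x [0.5815 0.5986] mid 0.59 26
  y -0.2256 x [0.5815 0.5982] mid 0.5898 9
  y -0.2152 x [0.5805 0.5914] mid 0.586 17
  y -0.2035 x [0.5812 0.5952] mid 0.5882 21
   face x 0.54 ymax -0.2641 8
   face x 0.55 ymax -0.2602 85
   face x 0.56 ymax -0.2582 93
   face x 0.57 ymax -0.2586 90
   face x 0.58 ymax -0.2587 35
   face x 0.59 ymax -0.2583 50
   face x 0.6 ymax -0.2572 98
   face x 0.61 ymax -0.2567 103
   face x 0.62 ymax -0.2576 67
   face x 0.63 ymax -0.2546 46
  tip [ 0.5907 -0.1868  0.0454] max -0.1833
  button 19 [ 0.5881 -0.2219  0.0535] [ 0.5884 -0.2221  0.0527]
[0.53855976 0.35917631 0.0099508 ] [-0.65425154 -0.33391738  7.39719585]
[0.53855976 0.35917631 0.0099508 ] [-0.65425154 -0.33391738  7.39719585]
[0.53855976 0.35917631 0.0099508 ] [-0.65425154 -0.33391738  7.39719585]
```

>>> carry_out(
  moves=[
    {"tx": 0, "ty": 0, "tz": 3.5, "wx": 0, "wy": 0, "wz": 0, "claw": 1},
    {"tx": 0, "ty": 0, "tz": 3.5, "wx": 0, "wy": 0, "wz": 0, "claw": 1},
    {"tx": 0.8, "ty": -5, "tz": 0, "wx": 0, "wy": 0, "wz": 0.06, "claw": 1},
    {"tx": 0.8, "ty": -5, "tz": 0, "wx": 0, "wy": 0, "wz": 0.06, "claw": 1},
    {"tx": 0.8, "ty": -5, "tz": 0, "wx": 0, "wy": 0, "wz": 0.06, "claw": 1},
    {"tx": 0.8, "ty": -5, "tz": 0, "wx": 0, "wy": 0, "wz": 0.06, "claw": 1},
    {"tx": 0.8, "ty": -5, "tz": 0, "wx": 0, "wy": 0, "wz": 0.06, "claw": 1},
    {"tx": 0.8, "ty": -5, "tz": 0, "wx": 0, "wy": 0, "wz": 0.06, "claw": 1},
  ],
)

```text
clock: 9.68
tcp_pos: [0.5853, 0.0565, 0.0779]
orientation: [0.001, 0.706, 0.709, 0.001]
wrist_force: [0.6, 0.5, -3.2]
finger_gap: 0.0266
grip_force: 89.9
```

>>> carry_out(
  moves=[
    {"tx": 0.3, "ty": -5, "tz": 0, "wx": 0, "wy": 0, "wz": 0, "claw": 1},
    {"tx": 0, "ty": -3, "tz": 0, "wx": 0, "wy": 0, "wz": 0, "claw": 1},
    {"tx": 0, "ty": 0, "tz": 0, "wx": 0, "wy": 0, "wz": 0, "claw": 1},
    {"tx": 0, "ty": 0, "tz": 0, "wx": 0, "wy": 0, "wz": 0, "claw": 1},
  ],
)

```text
clock: 10.18
tcp_pos: [0.5877, -0.0216, 0.0772]
orientation: [0.0, 0.706, 0.708, 0.0]
wrist_force: [0.2, 0.7, -2.2]
finger_gap: 0.0269
grip_force: 89.8
```

```bash
cat > held.py <<'E'
from h import *
import sys
s=env.get_state();t=s["tcp_pos"];q=s["orientation"];print(s["clock"],t,q,"yaw",2*np.degrees(np.arctan2(q[2],q[1])),s["wrist_force"],s["finger_gap"])
for n in("scene","top","wrist"):
    c=cam(n);pickle.dump(c,open(f"{n}3.pkl","wb"));cv2.imwrite(f"pics/{n}3.png",c["image"])
    P=cloud(c);X,Y,Z=P[...,0],P[...,1],P[...,2]
    hsv=cv2.cvtColor(c["image"],cv2.COLOR_BGR2HSV)
    m=(abs(X-t[0])<.03)&(Y<t[1]-.018)&(Y>t[1]-.15)&(abs(Z-t[2]-.01)<.03)
    Q=P[m]; print(n,m.sum())
    if m.sum()<30: continue
    for a in np.arange(-.13,-.02,.02):
        d=Q[:,1]-t[1]; k=Q[abs(d-a)<.01]
        if len(k)>5:
            zt=np.percentile(k[:,2],95); kk=k[k[:,2]>zt-.006]
            print("  dy",a.round(3),"ztop",np.median(kk[:,2]).round(4),"x",np.percentile(kk[:,0],[3,97]).round(4),len(kk))
    print("  mouth y",np.percentile(Q[:,1],1).round(4))
E
python3 held.py; python3 -c "
import cv2,numpy as np
a=cv2.imread('pics/scene3.png')[200:384,100:400]
cv2.imwrite('pics/s3c.png',cv2.resize(a,(800,490)))"
```

```text
10.175 [ 0.58770418 -0.02160527  0.0771832 ] [3.02794581e-04 7.06431900e-01 7.07780779e-01 4.97568473e-04] yaw 90.1092976943189 [ 0.21843887  0.73362141 -2.23988278] 0.026873006297734942
scene 709
  dy -0.11 ztop 0.0949 x [0.5734 0.6006] 71
  dy -0.09 ztop 0.0951 x [0.5731 0.6017] 79
  dy -0.07 ztop 0.095 x [0.5739 0.6018] 78
  dy -0.05 ztop 0.0954 x [0.5737 0.6022] 98
  dy -0.03 ztop 0.0951 x [0.575  0.6023] 99
  mouth y -0.1345
top 0
wrist 2505
  dy -0.05 ztop 0.0945 x [0.5743 0.5995] 370
  dy -0.03 ztop 0.0945 x [0.5738 0.6004] 1931
  mouth y -0.0661
```

View pics/s3c.png

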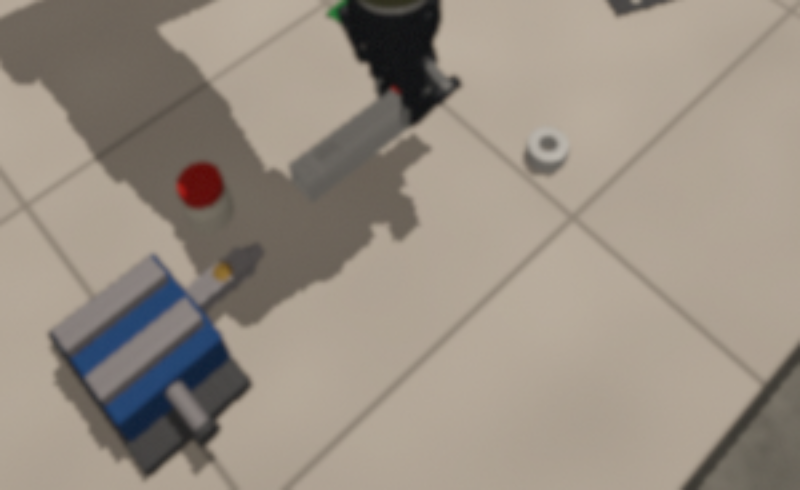

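Crop: the bar is held level with its mouth at (305,180); the stub with its brass button (222,270) is straight ahead, and the jar (200,190) is clear. I align and lower, then check.

>>> carry_out(
  moves=[
    {"tx": 0.25, "ty": 0, "tz": -2, "wx": 0, "wy": 0, "wz": 0, "claw": 1},
    {"tx": 0, "ty": 0, "tz": -2.1, "wx": 0, "wy": 0, "wz": 0, "claw": 1},
    {"tx": 0, "ty": -2, "tz": 0, "wx": 0, "wy": 0, "wz": 0, "claw": 1},
    {"tx": 0, "ty": -2, "tz": 0, "wx": 0, "wy": 0, "wz": 0, "claw": 1},
    {"tx": 0, "ty": 0, "tz": 0, "wx": 0, "wy": 0, "wz": 0, "claw": 1},
    {"tx": 0, "ty": 0, "tz": 0, "wx": 0, "wy": 0, "wz": 0, "claw": 1},
  ],
)

```text
clock: 11.08
tcp_pos: [0.5905, -0.0626, 0.0361]
orientation: [0.001, 0.707, 0.707, 0.0]
wrist_force: [0.0, 0.1, -2.9]
finger_gap: 0.0262
grip_force: 89.7
```

```bash
python3 held.py; python3 -c "
import cv2,numpy as np
a=cv2.imread('pics/scene3.png')[260:350,120:270]
cv2.imwrite('pics/s4c.png',cv2.resize(a,(800,480)))"
```

```text
11.075 [ 0.5904532  -0.06262469  0.03611715] [5.08369800e-04 7.06776815e-01 7.07436258e-01 4.65250951e-04] yaw 90.053433703788 [ 0.00831872  0.06174907 -2.91758706] 0.026224844114623794
scene 808
  dy -0.13 ztop 0.0475 x [0.5814 0.5994] 44
  dy -0.11 ztop 0.0543 x [0.5766 0.6045] 75
  dy -0.09 ztop 0.054 x [0.576  0.6047] 75
  dy -0.07 ztop 0.0539 x [0.5765 0.6044] 76
  dy -0.05 ztop 0.0544 x [0.5774 0.6042] 98
  dy -0.03 ztop 0.0541 x [0.5765 0.6048] 96
  mouth y -0.2112
top 0
wrist 2507
  dy -0.05 ztop 0.0535 x [0.5766 0.6025] 380
  dy -0.03 ztop 0.0535 x [0.5763 0.6031] 1920
  mouth y -0.1074
```

View pics/s4c.png

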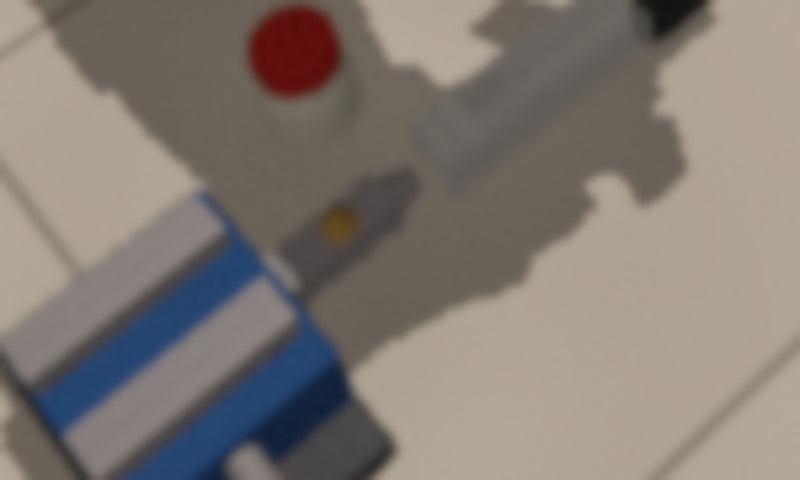

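Crop: the bar mouth (435,150) sits just ahead of the stub tip (408,185) and on its line. I start the insertion.

>>> carry_out(
  moves=[
    {"tx": 0, "ty": -1, "tz": 0, "wx": 0, "wy": 0, "wz": 0, "claw": 1},
    {"tx": 0, "ty": -1, "tz": 0, "wx": 0, "wy": 0, "wz": 0, "claw": 1},
    {"tx": 0, "ty": -1, "tz": 0, "wx": 0, "wy": 0, "wz": 0, "claw": 1},
    {"tx": 0, "ty": 0, "tz": 0, "wx": 0, "wy": 0, "wz": 0, "claw": 1},
  ],
)

```text
clock: 11.72
tcp_pos: [0.5902, -0.0931, 0.0354]
orientation: [0.0, 0.707, 0.707, 0.0]
wrist_force: [0.8, -0.3, -2.2]
finger_gap: 0.0267
grip_force: 89.7
```

>>> carry_out(
  moves=[
    {"tx": 0, "ty": -0.8, "tz": 0, "wx": 0, "wy": 0, "wz": 0, "claw": 1},
    {"tx": 0, "ty": -0.8, "tz": 0, "wx": 0, "wy": 0, "wz": 0, "claw": 1},
    {"tx": 0, "ty": -0.8, "tz": 0, "wx": 0, "wy": 0, "wz": 0, "claw": 1},
    {"tx": 0, "ty": 0, "tz": 0, "wx": 0, "wy": 0, "wz": 0, "claw": 1},
  ],
)

```text
clock: 12.22
tcp_pos: [0.5905, -0.1175, 0.0358]
orientation: [0.001, 0.707, 0.707, -0.0]
wrist_force: [0.6, -2.4, 0.0]
finger_gap: 0.0264
grip_force: 90.0
```

>>> carry_out(
  moves=[
    {"tx": 0, "ty": -0.8, "tz": 0, "wx": 0, "wy": 0, "wz": 0, "claw": 1},
    {"tx": 0, "ty": -0.8, "tz": 0, "wx": 0, "wy": 0, "wz": 0, "claw": 1},
    {"tx": 0, "ty": 0, "tz": 0, "wx": 0, "wy": 0, "wz": 0, "claw": 1},
  ],
)

```text
clock: 12.6
tcp_pos: [0.5904, -0.1333, 0.0356]
orientation: [0.001, 0.707, 0.707, -0.0]
wrist_force: [1.0, -1.6, 0.8]
finger_gap: 0.0268
grip_force: 90.1
```

>>> carry_out(
  moves=[
    {"tx": 0, "ty": -0.3, "tz": 0, "wx": 0, "wy": 0, "wz": 0, "claw": 1},
    {"tx": 0, "ty": -0.3, "tz": 0, "wx": 0, "wy": 0, "wz": 0, "claw": 1},
    {"tx": 0, "ty": 0, "tz": 0, "wx": 0, "wy": 0, "wz": 0, "claw": 1},
  ],
)

```text
clock: 12.98
tcp_pos: [0.5902, -0.1384, 0.0352]
orientation: [0.0, 0.706, 0.708, -0.0]
wrist_force: [2.8, -1.9, -0.5]
finger_gap: 0.0261
grip_force: 89.8
```

>>> carry_out(
  moves=[
    {"tx": 0, "ty": -0.2, "tz": 0, "wx": 0, "wy": 0, "wz": 0, "claw": 1},
    {"tx": 0, "ty": 0, "tz": 0, "wx": 0, "wy": 0, "wz": 0, "claw": 1},
  ],
)

```text
clock: 13.22
tcp_pos: [0.5901, -0.1396, 0.0351]
orientation: [-0.0, 0.706, 0.708, 0.0]
wrist_force: [3.7, 1.2, -2.0]
finger_gap: 0.0264
grip_force: 89.6
```

>>> carry_out(
  moves=[
    {"tx": 0, "ty": -0.3, "tz": 0, "wx": 0, "wy": 0, "wz": 0, "claw": 1},
    {"tx": 0, "ty": 0, "tz": 0, "wx": 0, "wy": 0, "wz": 0, "claw": 1},
    {"tx": 0, "ty": 0, "tz": 0, "wx": 0, "wy": 0, "wz": 0, "claw": 1},
  ],
)

```text
clock: 13.6
tcp_pos: [0.5899, -0.1418, 0.0351]
orientation: [-0.001, 0.706, 0.708, 0.001]
wrist_force: [3.1, 3.2, -2.3]
finger_gap: 0.0263
grip_force: 89.7
```

```bash
cat > chk.py <<'E'
from h import *
for n in("scene","top"):
    c=cam(n);cv2.imwrite(f"pics/{n}5.png",c["image"])
    P=cloud(c);X,Y,Z=P[...,0],P[...,1],P[...,2];hsv=cv2.cvtColor(c["image"],cv2.COLOR_BGR2HSV)
    b=(hsv[...,0]>10)&(hsv[...,0]<30)&(hsv[...,1]>110)&(Z>.04)&(Z<.07)&(X>.56)&(X<.62)&(Y<-.19)&(Y>-.26)
    print(n,"brass px",b.sum(),P[b].mean(0).round(4) if b.any() else "")
    m=(abs(X-.59)<.012)&(Y>-.25)&(Y<-.06)&(Z>.035)&(Z<.065)
    Q=P[m]
    if m.sum()>30:
        print("  ztop(y)",[(a,np.median(Q[abs(Q[:,1]-a)<.01][:,2]).round(4)) for a in(-.24,-.2,-.18,-.16,-.12,-.1)],"end y",np.percentile(Q[:,1],99).round(4))
    m=(X>.38)&(X<.5)&(Y>.02)&(Y<.14)&(Z>.025)&(Z<.06)
    if m.sum()>50: print("  vb",cv2.minAreaRect((P[m][:,:2]*1000).astype(np.float32)))
E
python3 chk.py; python3 -c "
import cv2
a=cv2.imread('pics/scene5.png')[260:350,110:260]
cv2.imwrite('pics/s5c.png',cv2.resize(a,(800,480)))"
```

```text
scene brass px 30 [ 0.591  -0.2234  0.0519]
  ztop(y) [(-0.24, np.float64(0.0528)), (-0.2, np.float64(0.0531)), (-0.18, np.float64(0.0534)), (-0.16, np.float64(0.053)), (-0.12, np.float64(0.0536)), (-0.1, np.float64(0.0531))] end y -0.0954
  vb ((436.2011413574219, 81.05272674560547), (60.36979675292969, 44.080047607421875), 42.22039794921875)
top brass px 0 
  ztop(y) [(-0.24, np.float64(nan)), (-0.2, np.float64(nan)), (-0.18, np.float64(nan)), (-0.16, np.float64(nan)), (-0.12, np.float64(0.0545)), (-0.1, np.float64(0.0537))] end y -0.0933
  vb ((447.3636169433594, 78.42474365234375), (49.576107025146484, 21.33489418029785), 46.5753288269043)
  return _methods._mean(a, axis=axis, dtype=dtype,
  ret = ret.dtype.type(ret / rcount)
```

View pics/s5c.png

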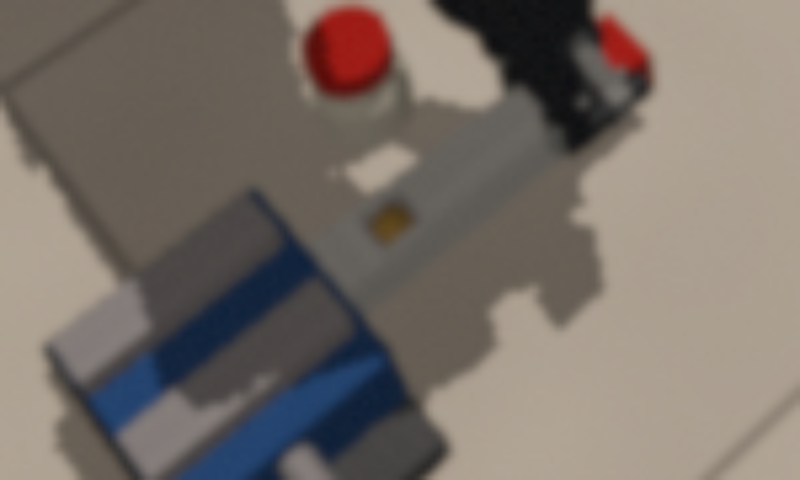

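Crop: brass shows in the hole (390,222) and the mouth is at the vise face. I push a little more to confirm it is seated.

>>> carry_out(
  moves=[
    {"tx": 0, "ty": -0.4, "tz": 0, "wx": 0, "wy": 0, "wz": 0, "claw": 1},
    {"tx": 0, "ty": 0, "tz": 0, "wx": 0, "wy": 0, "wz": 0, "claw": 1},
    {"tx": 0, "ty": 0, "tz": 0, "wx": 0, "wy": 0, "wz": 0, "claw": 1},
  ],
)

```text
clock: 14.08
tcp_pos: [0.5894, -0.142, 0.035]
orientation: [-0.003, 0.705, 0.709, 0.003]
wrist_force: [3.5, 15.5, 2.4]
finger_gap: 0.0267
grip_force: 90.1
```

>>> carry_out(
  moves=[
    {"tx": 0, "ty": 0.3, "tz": 0, "wx": 0, "wy": 0, "wz": 0, "claw": 1},
    {"tx": 0, "ty": 0, "tz": 0, "wx": 0, "wy": 0, "wz": 0, "claw": -0.3},
    {"tx": 0, "ty": 0, "tz": 0, "wx": 0, "wy": 0, "wz": 0, "claw": -0.3},
    {"tx": 0, "ty": 0, "tz": 0, "wx": 0, "wy": 0, "wz": 0, "claw": -0.3},
    {"tx": 0, "ty": 0, "tz": 4, "wx": 0, "wy": 0, "wz": 0, "claw": -0.3},
    {"tx": 0, "ty": 0, "tz": 5, "wx": 0, "wy": 0, "wz": 0, "claw": -0.3},
    {"tx": 0, "ty": 2, "tz": 5, "wx": 0, "wy": 0, "wz": 0, "claw": -0.3},
    {"tx": 0, "ty": 5, "tz": 2, "wx": 0, "wy": 0, "wz": 0, "claw": -0.3},
  ],
)

```text
clock: 15.08
tcp_pos: [0.5916, -0.0759, 0.199]
orientation: [0.003, 0.708, 0.706, 0.001]
wrist_force: [0.7, 0.4, -0.1]
finger_gap: 0.0559
grip_force: 0.0
```

>>> carry_out(
  moves=[
    {"tx": -3, "ty": 5, "tz": 0, "wx": 0, "wy": 0, "wz": 0, "claw": -0.3},
    {"tx": -3, "ty": 5, "tz": 0, "wx": 0, "wy": 0, "wz": 0, "claw": -0.3},
    {"tx": -3, "ty": 5, "tz": 0, "wx": 0, "wy": 0, "wz": 0, "claw": -0.3},
    {"tx": 0, "ty": 0, "tz": 0, "wx": 0, "wy": 0, "wz": 0, "claw": -0.3},
    {"tx": 0, "ty": 0, "tz": 0, "wx": 0, "wy": 0, "wz": 0, "claw": -0.3},
    {"tx": 0, "ty": 0, "tz": 0, "wx": 0, "wy": 0, "wz": 0, "claw": -0.3},
  ],
)

```text
clock: 15.82
tcp_pos: [0.5008, 0.0749, 0.1953]
orientation: [0.0, 0.707, 0.707, 0.0]
wrist_force: [0.9, -0.5, 0.3]
finger_gap: 0.0554
grip_force: 0.0
```

```bash
python3 chk.py 2>/dev/null; python3 -c "
import cv2
a=cv2.imread('pics/scene5.png')[180:360,100:400]
cv2.imwrite('pics/s6c.png',cv2.resize(a,(800,480)))"
```

```text
scene brass px 23 [ 0.5909 -0.2226  0.0524]
  ztop(y) [(-0.24, np.float64(0.0537)), (-0.2, np.float64(0.0524)), (-0.18, np.float64(0.0517)), (-0.16, np.float64(0.0511)), (-0.12, np.float64(0.0503)), (-0.1, np.float64(0.0496))] end y -0.0967
  vb ((436.267578125, 82.01942443847656), (59.800628662109375, 44.6298942565918), 40.47553253173828)
top brass px 19 [ 0.5892 -0.2232  0.0519]
  ztop(y) [(-0.24, np.float64(0.0543)), (-0.2, np.float64(0.0534)), (-0.18, np.float64(0.0522)), (-0.16, np.float64(0.0516)), (-0.12, np.float64(0.0511)), (-0.1, np.float64(0.0499))] end y -0.0932
```

View pics/s6c.png

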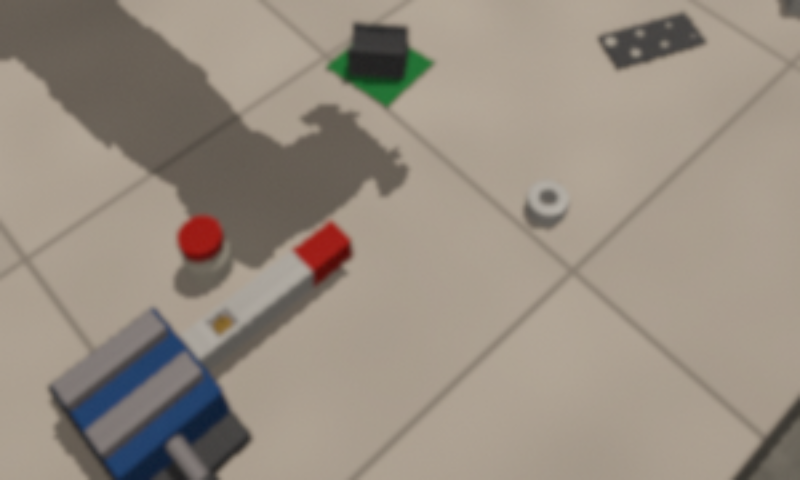

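Final view: the bar is home with brass in the hole (222,322), drooping about 0.03 rad. The V-block is on the pad (380,52), and the collar, jar and gauge have not moved. I hand the job in.

```bash
python3 -c "
from workcell import env
print(env.hand_in())"
```

```text
the job is handed in; nothing more can be done
None
```

The V-block stands upright on the green pad and the bar is fully home on the stub, brass button showing in its hole; the job was handed in at about 16 s, and no verdict came back.

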